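# Fill the tealight dishes from the dispenser

### The arm

A 6-joint arm with a two-finger parallel gripper is mounted at the origin on the work surface. World frame = base frame: x ahead of the robot, y to its left, z up, the work surface at z = 0. Lengths are in mm, angles in rad, forces in N, time in s.
With the tool pointing down it reaches from about 400 to 825 mm from the base axis. Payload 7 kg.
Tool frame: the origin (TCP) lies at the very end of the fingers, on their centre line; the grasp point (between the pads) lies 19 mm behind it; z points along the fingers, y is the line along which they close (so a half turn about z gives the same grasp; the last joint's range is limited). The gripper opens to 88 mm and grips with 3 to 60 N. Pads are 19 mm wide; open, the fingers measure 130 mm over their backs; the gripper's body (78 mm by 193 mm) begins 47 mm behind the grasp point.
Start: joints at [1.587, 0.359, 0.012, 0, -1.224, -0.288], TCP at [181.224, 650.195, 226.561] pointing down, gripper open.
Joint ranges: [-3.07, 3.07], [-1.43, 2.12], [-1.02, 1.25], [-3.03, 1.67], [-3.05, -0], [-3.03, 3.03]. Speed limits (rad/s): [2.39, 2.39, 3.01, 3.14, 3.14, 3.14].

### API

Orientations are given as a unit quaternion [x, y, z, w].
In Python, from plant import bot gives the robot as it stands. Calls block until the motion is done:
- bot.move_ptp(position, orientation): joint-space move of the TCP to a pose.
- bot.line_to(position, velocity=150, ori=None): straight line of the TCP; ori=None keeps the orientation; velocity is the mean speed in mm/s.
- bot.move_joints(angles): joint-space move.
- bot.move_gripper(opening, force=None): finger opening in mm; force is the grip in N (None keeps the last); returns when the fingers have stopped.
- bot.pause(seconds).
- bot.solve_ik(position, orientation): joint angles nearest the present ones, or None.
- bot.read_state(): the state.
- bot.camera(name): name is "side" or "top"; returns the picture (400x640x3 uint8, red, green, blue); there is no depth.
- bot.get_calibration(name): a dict with "fx", "fy", "cx", "cy" (pixels), "view" (4x4, takes a point from world to camera coordinates). Camera axes: x right, y up, looking along -z (the intrinsics and any distortion apply to the point x, -y, -z); pixel columns grow to the right and rows downward; lengths in mm; the calibration is good to about 2 mm. A picture is of the moment at which its call begins. get_calibration takes no time and is no camera call.
A pose or a line that the arm cannot do raises bot.Unreachable and nothing moves.
- bot.close_job(): hands the job in; it is judged then, once.
The state is a dict: "t": time; "joint_pos": joint angles; "qvel": joint speeds; "tau": joint torques, N m; "tcp_pos": TCP position; "eef_rot": TCP orientation; "contact_force": force on the tool from outside, world axes, zero at the start; "moment": the same for the moment, N m; "width": finger opening in mm; "finger_force": force on a finger pad.
Only numpy, scipy, OpenCV 4.12 (cv2) and the standard library are available. Lean on these libraries where they do the work, as an engineer would, in place of code of your own. Each camera call takes 0.05 s, during which the arm holds its last target. There are 200 camera calls.

### The job

Get the candle dishes ready for the shop display: swing the dispenser's outlet door wide open (well past a right angle), then push the sprung plunger fully home and let it back once for each tealight you need, and set one tealight gently flat in the middle of every loose yellow, black, blue or white dish that is there. Leave spare tealights in the dispenser, shut the door at the end, and do not push the plunger with the door shut, drop the tealights or disturb the other things on the counter.

Things in the scene. Friction and masses are not known exactly. Their poses are not given: they have to be found in the camera images.
- dispenser: tealight dispenser, fixed. Origin: on the counter right under the centre of its upright clear magazine; +y is the way the plunger pushes and tealights come out, +x the door hinge's side. Teal base plate 20 mm thick, x -55 to 55, y -99 to 132 mm. Magazine 49 x 49 mm, closed by a green roof, top at z = 90 mm, holds 4 stacked tealights; only the plunger can empty it.
- apron_spot (a point): point on the apron (the base plate's top, z = 20 mm, ending in a lip 6 mm high 66 mm further on) under the middle of a tealight just pushed out: each full stroke pushes the lowest tealight out to here; once the plunger has sprung back the next one drops down. 64 mm from the magazine's centre, along the dispenser's +y.
- plunger (a joint): travel of the sprung plunger towards the dispenser's +y, m: 0 at rest, 0.066 fully home. The spring pushes it back when let go: 3 N at rest, 9 N fully home.
- plunger_pad (a point): middle of the outer face of the red plunger paddle, the face to push on (it looks to the dispenser's -y). The upright paddle is 50 mm wide (x), 12 mm thick (y), its top 22 mm above this point and its foot 33 mm below. The point moves with the plunger.
- door (a joint): angle of the green outlet door, rad: 0 shut across the outlet, 2.5 at its stop. Upright hinge; opens clockwise seen from above, the free edge swinging to +y over the apron, then to +x; a slightly stiff hinge (0.05 N m) keeps it where it is left. Beyond 2.3 rad it leaves room for fingers on both x sides of a tealight on the apron. Panel 66 mm wide, 52 high, 6 thick.
- door_handle (a point): centre of the top of the door's handle, an upright round brass post 12 mm thick, 67 mm from the hinge axis and standing 38 mm off the door panel's middle plane. Its upper 43 mm are free all round; below that an arm joins it to the door. It moves with the door.
- door_hinge (a point): the door's upright hinge axis, at the height of the handle top.
- tealight0: round pink tealight in a silver metal case, solid, 38 mm across, 14 mm high, 22 g; origin at the centre of its underside, z up. Starts lying flat in the dispenser's magazine, lowest.
- tealight1: round pink tealight in a silver metal case, solid, 38 mm across, 14 mm high, 22 g; origin at the centre of its underside, z up. Starts lying flat in the dispenser's magazine, second from below.
- tealight2: round pink tealight in a silver metal case, solid, 38 mm across, 14 mm high, 22 g; origin at the centre of its underside, z up. Starts lying flat in the dispenser's magazine, third from below.
- tealight3: round pink tealight in a silver metal case, solid, 38 mm across, 14 mm high, 22 g; origin at the centre of its underside, z up. Starts lying flat in the dispenser's magazine, on top.
- dish_yellow: Yellow glazed open round dish, 120 mm across the rim, 22 mm high, flat inside: inner floor 6 mm above its origin and about 104 mm across (walls 4 mm, leaning outward a little), about 300 g, loose; origin at the centre of its underside, z up. May be absent (None).
- dish_black: Black glazed open round dish, 120 mm across the rim, 22 mm high, flat inside: inner floor 6 mm above its origin and about 104 mm across (walls 4 mm, leaning outward a little), about 300 g, loose; origin at the centre of its underside, z up. May be absent (None).
- dish_blue: Blue glazed open round dish, 120 mm across the rim, 22 mm high, flat inside: inner floor 6 mm above its origin and about 104 mm across (walls 4 mm, leaning outward a little), about 300 g, loose; origin at the centre of its underside, z up. May be absent (None).
- dish_white: White glazed open round dish, 120 mm across the rim, 22 mm high, flat inside: inner floor 6 mm above its origin and about 104 mm across (walls 4 mm, leaning outward a little), about 300 g, loose; origin at the centre of its underside, z up. May be absent (None).
- cup_grey: bystander: grey ceramic cup, 60 mm across, 50 mm high; origin under its centre
- cup_teal: bystander: teal ceramic cup, 60 mm across, 50 mm high; origin under its centre
- cup_dark: bystander: dark ceramic cup, 60 mm across, 50 mm high; origin under its centre
- jar: bystander: amber glass jar with wooden lid, 70 mm across, 90 mm high; origin under its centre
- candle_box: bystander: cardboard box 50 x 160 x 35 mm; origin under its centre
- saucer: bystander: lilac candle holder, a dish 120 mm across with a candle socket in the middle; origin under its centre
There are look-alikes about, which are no part of the job. Several things look just like the dish_white: the one meant starts farthest from the robot's base.

How it is judged (in metres and radians):
On the way, in this order (a step that is already met when the one before it is completed fails the run):
1. the outlet door is swung open past 1.7 rad (value of joint door above 1.7 rad), for 0.2 s.
2. the plunger is pushed fully home (over 62 of 66 mm) with the door open (value of joint plunger above 0.062 m and value of joint door above 1 rad), for 0.1 s.
At the end, for the whole second after the job is handed in: every dish present has one tealight flat on its floor within 15 mm of its middle; every other tealight is still in the magazine; dishes level; the door is shut (under 0.1 rad), the plunger is back out (under 5 mm), dishes and tealights at rest (((horizontal distance between tealight0 and dish_yellow below 0.015 m and z of tealight0 in the frame of dish_yellow between 0.002 and 0.01 m and angle between tealight0's own z axis and vertical below 0.15 rad) or (horizontal distance between tealight1 and dish_yellow below 0.015 m and z of tealight1 in the frame of dish_yellow between 0.002 and 0.01 m and angle between tealight1's own z axis and vertical below 0.15 rad) or (horizontal distance between tealight2 and dish_yellow below 0.015 m and z of tealight2 in the frame of dish_yellow between 0.002 and 0.01 m and angle between tealight2's own z axis and vertical below 0.15 rad) or (horizontal distance between tealight3 and dish_yellow below 0.015 m and z of tealight3 in the frame of dish_yellow between 0.002 and 0.01 m and angle between tealight3's own z axis and vertical below 0.15 rad)) and ((horizontal distance between tealight0 and dish_black below 0.015 m and z of tealight0 in the frame of dish_black between 0.002 and 0.01 m and angle between tealight0's own z axis and vertical below 0.15 rad) or (horizontal distance between tealight1 and dish_black below 0.015 m and z of tealight1 in the frame of dish_black between 0.002 and 0.01 m and angle between tealight1's own z axis and vertical below 0.15 rad) or (horizontal distance between tealight2 and dish_black below 0.015 m and z of tealight2 in the frame of dish_black between 0.002 and 0.01 m and angle between tealight2's own z axis and vertical below 0.15 rad) or (horizontal distance between tealight3 and dish_black below 0.015 m and z of tealight3 in the frame of dish_black between 0.002 and 0.01 m and angle between tealight3's own z axis and vertical below 0.15 rad)) and ((horizontal distance between tealight0 and dish_blue below 0.015 m and z of tealight0 in the frame of dish_blue between 0.002 and 0.01 m and angle between tealight0's own z axis and vertical below 0.15 rad) or (horizontal distance between tealight1 and dish_blue below 0.015 m and z of tealight1 in the frame of dish_blue between 0.002 and 0.01 m and angle between tealight1's own z axis and vertical below 0.15 rad) or (horizontal distance between tealight2 and dish_blue below 0.015 m and z of tealight2 in the frame of dish_blue between 0.002 and 0.01 m and angle between tealight2's own z axis and vertical below 0.15 rad) or (horizontal distance between tealight3 and dish_blue below 0.015 m and z of tealight3 in the frame of dish_blue between 0.002 and 0.01 m and angle between tealight3's own z axis and vertical below 0.15 rad)) and ((horizontal distance between tealight0 and dish_white below 0.015 m and z of tealight0 in the frame of dish_white between 0.002 and 0.01 m and angle between tealight0's own z axis and vertical below 0.15 rad) or (horizontal distance between tealight1 and dish_white below 0.015 m and z of tealight1 in the frame of dish_white between 0.002 and 0.01 m and angle between tealight1's own z axis and vertical below 0.15 rad) or (horizontal distance between tealight2 and dish_white below 0.015 m and z of tealight2 in the frame of dish_white between 0.002 and 0.01 m and angle between tealight2's own z axis and vertical below 0.15 rad) or (horizontal distance between tealight3 and dish_white below 0.015 m and z of tealight3 in the frame of dish_white between 0.002 and 0.01 m and angle between tealight3's own z axis and vertical below 0.15 rad)) and ((horizontal distance between tealight0 and dish_yellow below 0.015 m and z of tealight0 in the frame of dish_yellow between 0.002 and 0.01 m and angle between tealight0's own z axis and vertical below 0.15 rad) or (horizontal distance between tealight0 and dish_black below 0.015 m and z of tealight0 in the frame of dish_black between 0.002 and 0.01 m and angle between tealight0's own z axis and vertical below 0.15 rad) or (horizontal distance between tealight0 and dish_blue below 0.015 m and z of tealight0 in the frame of dish_blue between 0.002 and 0.01 m and angle between tealight0's own z axis and vertical below 0.15 rad) or (horizontal distance between tealight0 and dish_white below 0.015 m and z of tealight0 in the frame of dish_white between 0.002 and 0.01 m and angle between tealight0's own z axis and vertical below 0.15 rad) or (horizontal distance between tealight0 and dispenser below 0.008 m and height (world z) of tealight0 below 0.075 m)) and ((horizontal distance between tealight1 and dish_yellow below 0.015 m and z of tealight1 in the frame of dish_yellow between 0.002 and 0.01 m and angle between tealight1's own z axis and vertical below 0.15 rad) or (horizontal distance between tealight1 and dish_black below 0.015 m and z of tealight1 in the frame of dish_black between 0.002 and 0.01 m and angle between tealight1's own z axis and vertical below 0.15 rad) or (horizontal distance between tealight1 and dish_blue below 0.015 m and z of tealight1 in the frame of dish_blue between 0.002 and 0.01 m and angle between tealight1's own z axis and vertical below 0.15 rad) or (horizontal distance between tealight1 and dish_white below 0.015 m and z of tealight1 in the frame of dish_white between 0.002 and 0.01 m and angle between tealight1's own z axis and vertical below 0.15 rad) or (horizontal distance between tealight1 and dispenser below 0.008 m and height (world z) of tealight1 below 0.075 m)) and ((horizontal distance between tealight2 and dish_yellow below 0.015 m and z of tealight2 in the frame of dish_yellow between 0.002 and 0.01 m and angle between tealight2's own z axis and vertical below 0.15 rad) or (horizontal distance between tealight2 and dish_black below 0.015 m and z of tealight2 in the frame of dish_black between 0.002 and 0.01 m and angle between tealight2's own z axis and vertical below 0.15 rad) or (horizontal distance between tealight2 and dish_blue below 0.015 m and z of tealight2 in the frame of dish_blue between 0.002 and 0.01 m and angle between tealight2's own z axis and vertical below 0.15 rad) or (horizontal distance between tealight2 and dish_white below 0.015 m and z of tealight2 in the frame of dish_white between 0.002 and 0.01 m and angle between tealight2's own z axis and vertical below 0.15 rad) or (horizontal distance between tealight2 and dispenser below 0.008 m and height (world z) of tealight2 below 0.075 m)) and ((horizontal distance between tealight3 and dish_yellow below 0.015 m and z of tealight3 in the frame of dish_yellow between 0.002 and 0.01 m and angle between tealight3's own z axis and vertical below 0.15 rad) or (horizontal distance between tealight3 and dish_black below 0.015 m and z of tealight3 in the frame of dish_black between 0.002 and 0.01 m and angle between tealight3's own z axis and vertical below 0.15 rad) or (horizontal distance between tealight3 and dish_blue below 0.015 m and z of tealight3 in the frame of dish_blue between 0.002 and 0.01 m and angle between tealight3's own z axis and vertical below 0.15 rad) or (horizontal distance between tealight3 and dish_white below 0.015 m and z of tealight3 in the frame of dish_white between 0.002 and 0.01 m and angle between tealight3's own z axis and vertical below 0.15 rad) or (horizontal distance between tealight3 and dispenser below 0.008 m and height (world z) of tealight3 below 0.075 m)) and value of joint door below 0.1 rad and value of joint plunger below 0.005 m and linear speed of each of dish_yellow, dish_black, dish_blue, dish_white, tealight0, tealight1, tealight2, tealight3 below 0.02 m/s and angle between each of dish_yellow, dish_black, dish_blue, dish_white's own z axis and vertical below 0.1 rad); the robot touches nothing.
It fails at once if another thing on the counter is shoved more than 4 cm or knocked over (distance of any of cup_grey, cup_teal, cup_dark, jar, candle_box, saucer from where it was at the start of the episode above 0.04 m or angle between any of cup_grey, cup_teal, cup_dark, jar, candle_box, saucer's own z axis and vertical above 0.5 rad).
It fails at once if the plunger is pushed in while the outlet door is still shut (value of joint plunger above 0.02 m and value of joint door below 0.6 rad).
It fails at once if a tealight is dropped (falls free faster than 0.9 m/s, about 4 cm) ((linear speed of tealight0 above 0.9 m/s and contact force between the fingers and tealight0 below 0.05 N) or (linear speed of tealight1 above 0.9 m/s and contact force between the fingers and tealight1 below 0.05 N) or (linear speed of tealight2 above 0.9 m/s and contact force between the fingers and tealight2 below 0.05 N) or (linear speed of tealight3 above 0.9 m/s and contact force between the fingers and tealight3 below 0.05 N)).
Of dish_yellow, dish_black, dish_blue, dish_white only 3 to 4 are there at a start; the rules pass over those that are not, and their reading is None.
At some moment in a run one of dish_yellow, dish_black, dish_blue, dish_white may be knocked a few centimetres aside while the robot is not near it.
It also fails if it takes over 210 s, if anything falls off the work surface, if the arm or the gripper's body presses on something with over 40 N, if the wrist force passes 120 N, or if a joint passes its speed limit or range.

## Working session

There is one attempt and no reset: what is moved stays moved. The work goes in short steps, each a Python script; the robot and the scene stay as the last script left them, time stands still between calls to the robot, and variables do not carry over. Pictures are saved under pics/ and viewed, at most 14 in all, crops included, and the job is handed in when it is done.

```bash
ls; mkdir -p pics
python3 - <<'E'
from plant import bot
import cv2,numpy as np
for n in("top","side"):
    cv2.imwrite(f"pics/{n}0.png",bot.camera(n)[:,:,::-1])
    c=bot.get_calibration(n); print(n,{k:(np.round(v,3).tolist() if k=="view" else v) for k,v in c.items()})
s=bot.read_state();print(s["t"],s["tcp_pos"],s["eef_rot"],s["contact_force"])
E
```

```text
pics
top {'fx': 466.83014890447294, 'fy': 466.83014890447294, 'cx': 313.18672325738976, 'cy': 197.39993423012567, 'view': [[-0.024, -1.0, 0.004, -8.345], [0.993, -0.023, 0.118, -525.977], [-0.117, 0.007, 0.993, -1704.495], [0.0, 0.0, 0.0, 1.0]]}
side {'fx': 371.52464957007516, 'fy': 371.52464957007516, 'cx': 309.59728486945954, 'cy': 204.66819873432067, 'view': [[0.936, -0.352, -0.018, -464.605], [0.23, 0.571, 0.788, -134.17], [-0.267, -0.741, 0.616, -947.882], [0.0, 0.0, 0.0, 1.0]]}
0.1 [181.1209926  649.76273915 225.70705932] [ 9.90770154e-01 -1.35550325e-01 -4.21976965e-05  7.80564623e-04] [-0.44217459  0.47437342  0.10705755]
```

View pics/top0.png

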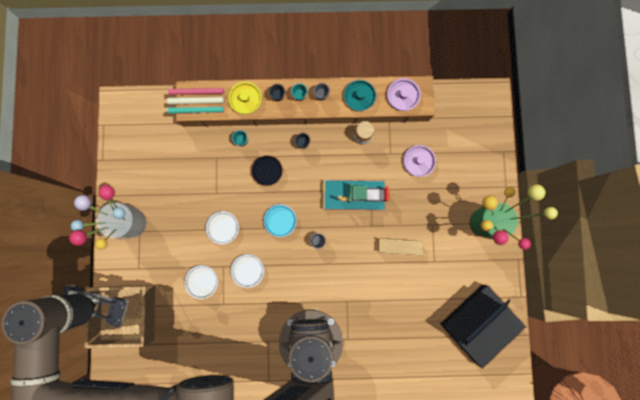

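View pics/side0.png

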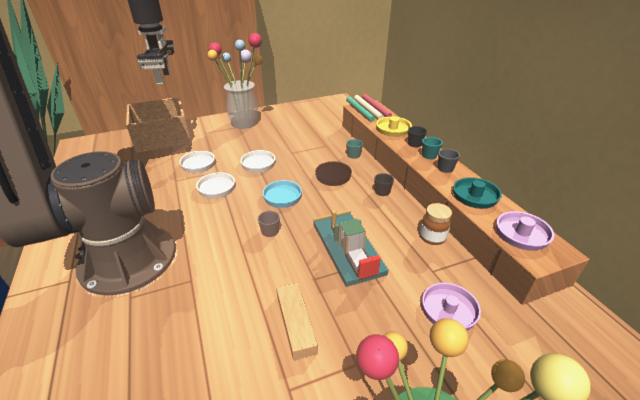

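The top view shows the dispenser at about (355,195), with the red paddle on the right (387,194) and the outlet on the left. There are three loose white dishes, at (222,228), (201,282) and (247,270). The black dish is at (267,170) and the blue at (280,221). The yellow item at (245,97) is a candle holder on the shelf, so it isn't a dish.

I'll enlarge these areas and measure.

```bash
cat > h.py <<'E'
from plant import bot
import cv2,numpy as np
C={n:bot.get_calibration(n) for n in("top","side")}
def proj(n,p):
    c=C[n];V=np.array(c["view"]);q=np.atleast_2d(p)@V[:3,:3].T+V[:3,3]
    return np.c_[c["cx"]+c["fx"]*q[:,0]/-q[:,2],c["cy"]-c["fy"]*q[:,1]/-q[:,2]]
def unproj(n,uv,z):
    c=C[n];V=np.array(c["view"]);R=V[:3,:3];uv=np.atleast_2d(uv).astype(float)
    d=np.c_[(uv[:,0]-c["cx"])/c["fx"],-(uv[:,1]-c["cy"])/c["fy"],-np.ones(len(uv))]@R
    o=-R.T@V[:3,3]
    return o+d*((z-o[2])/d[:,2])[:,None]
def crop(n,img,x0,y0,w,h,k,name):
    cv2.imwrite(f"pics/{name}.png",cv2.resize(img[y0:y0+h,x0:x0+w,::-1],None,fx=k,fy=k,interpolation=cv2.INTER_CUBIC))
E
python3 - <<'E'
from h import *
t=bot.camera("top");s=bot.camera("side")
crop("top",t,310,165,90,60,8,"disp_top")
crop("side",s,300,190,100,100,6,"disp_side")
crop("top",t,180,150,130,150,4,"dishes_top")
for k,uv in dict(W1=(222,228),W2=(201,282),W3=(247,270),black=(267,170),blue=(280,221)).items():
    p=unproj("top",uv,22)[0];print(k,p.round(),np.hypot(*p[:2]).round())
print(unproj("top",[(324,181),(323,210),(386,208),(385,181)],20).round(1))
E
```

```text
W1 [420. 320.  22.] 528.0
W2 [225. 397.  22.] 456.0
W3 [264. 228.  22.] 349.0
black [635. 150.  22.] 652.0
blue [441. 104.  22.] 454.0
[[ 588.   -63.    20. ]
 [ 478.8  -56.3   20. ]
 [ 480.7 -291.7   20. ]
 [ 582.7 -292.3   20. ]]
```

View pics/disp_top.png

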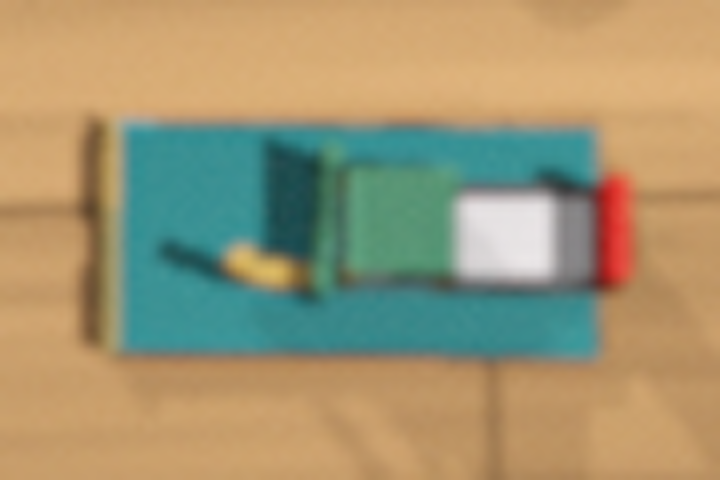

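View pics/disp_side.png

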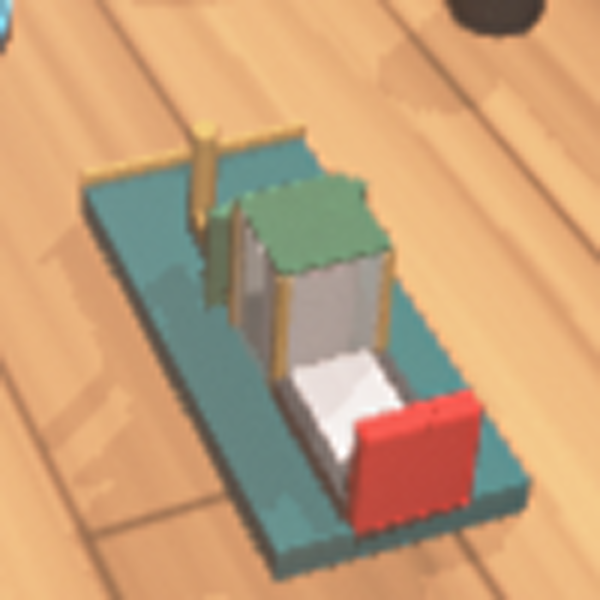

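View pics/dishes_top.png

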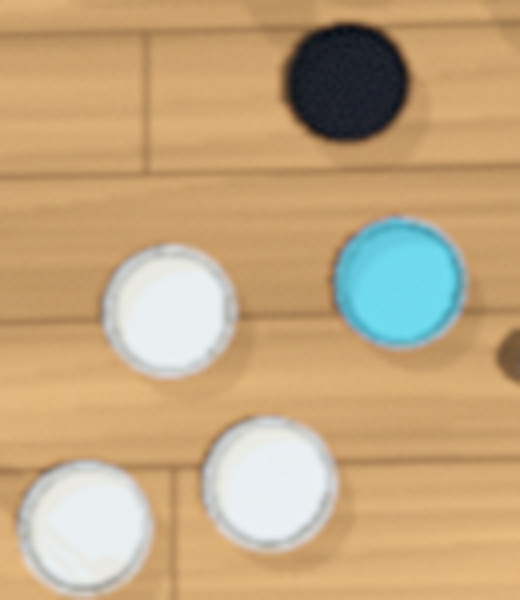

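Dish choice: of the white look-alikes W1 (222,228), W2 (201,282) and W3 (247,270), W1 is farthest from the base: 528 mm against 456 and 349. The crop confirms it's a plain open white dish. Black, blue and W1 white make three tealights, with one spare. Next I'll fit the dispenser pose from both views.

Run:
```python
from h import *
from scipy.optimize import least_squares
T=lambda c:(np.array(c)+.5)/8-.5+[310,165]
S=lambda c:(np.array(c)+.5)/6-.5+[300,190]
obs=[("top",T((598,128)),(55,-99,20)),("top",T((599,356)),(-55,-99,20)),("top",T((99,356)),(-55,132,26)),("top",T((101,122)),(55,132,26)),
("side",S((278,552)),(-55,-99,20)),("side",S((528,485)),(55,-99,20)),("side",S((82,178)),(-55,131,26)),("side",S((305,130)),(55,131,26)),
("side",S((287,275)),(-24.5,-24.5,90)),("side",S((392,250)),(24.5,-24.5,90)),("top",T((456,168)),(24.5,-24.5,90)),("top",T((458,275)),(-24.5,-24.5,90))]
def W(p,l): 
    c,s=np.cos(p[2]),np.sin(p[2]);return np.array([p[0]+c*l[0]-s*l[1],p[1]+s*l[0]+c*l[1],l[2]])
f=lambda p:np.concatenate([proj(n,W(p,l))[0]-uv for n,uv,l in obs])
r=least_squares(f,[530,-190,0.0],x_scale=[10,10,.1],loss="soft_l1");print(r.x.round(3));print(f(r.x).reshape(-1,2).round(1).tolist())
def tri(uvt,uvs):
    return least_squares(lambda q:np.r_[proj("top",q)[0]-uvt,proj("side",q)[0]-uvs],[500,-120,90]).x
for nm,a,b in (("handle",T((240,256)),S((205,128))),("padtop outer mid",T((632,225)),S((420,408)))):
    q=tri(a,b);d=q[:2]-r.x[:2];c,s=np.cos(r.x[2]),np.sin(r.x[2])
    print(nm,q.round(1),"local",[round(c*d[0]+s*d[1],1),round(-s*d[0]+c*d[1],1)])
t=bot.camera("top");s=bot.camera("side")
def blob(n,img,m,guess,z=22):
    k,l,st,ce=cv2.connectedComponentsWithStats(m.astype(np.uint8))
    return
g=proj  # dish circle fits: segment vs. table by colour
def dish(n,img,c,fn,z):
    hsv=cv2.cvtColor(img,cv2.COLOR_RGB2HSV).astype(int);m=fn(hsv).astype(np.uint8)
    k,l,st,ce=cv2.connectedComponentsWithStats(m);i=l[int(c[1]),int(c[0])]
    ct=cv2.findContours((l==i).astype(np.uint8),0,2)[0][0]
    P=unproj(n,cv2.convexHull(ct)[:,0],z)[:,:2]
    (x,y),R=cv2.minEnclosingCircle(P.astype(np.float32));return round(x,1),round(y,1),round(R,1),st[i,4]
F=dict(white=lambda h:(h[...,1]<70)&(h[...,2]>120),black=lambda h:h[...,2]<70,blue=lambda h:(h[...,0]>85)&(h[...,0]<110)&(h[...,1]>60))
G=dict(white=((222,228),(258,161)),black=((267,170),(333,173)),blue=((280,221),(282,195)))
for k in F:
    print(k,dish("top",t,G[k][0],F[k],22),dish("side",s,G[k][1],F[k],22))
for k,uv in dict(cup=(317,240),box=(400,246),cupd=(302,141),jar=(364,131),saucer=(419,160)).items(): print(k,unproj("top",uv,45)[0].round())
```

```text
[ 5.33535e+02 -1.92551e+02 -3.70000e-02]
[[1.0, -0.1], [1.0, 0.5], [1.7, -0.5], [1.7, -0.5], [-0.7, -0.4], [0.9, -1.2], [-0.6, -1.2], [-0.7, -1.7], [-1.3, -0.8], [0.4, -1.3], [1.2, -0.0], [0.9, 0.1]]
handle [ 520.5 -115.7   82.2] local [np.float64(-15.9), np.float64(76.3)]
padtop outer mid [ 529.9 -293.3   79.8] local [np.float64(0.1), np.float64(-100.8)]
white (423.6, 319.8, 63.6, np.int32(910)) (416.7, 301.0, 73.4, np.int32(626))
black (634.7, 152.9, 55.8, np.int32(679)) (-315.6, 857.4, 5.1, np.int32(248321))
blue (444.9, 106.5, 60.0, np.int32(789)) (439.2, 88.9, 67.9, np.int32(750))
cup [367. -31.  45.]
box [ 338. -333.   45.]
cupd [737.  16.  45.]
jar [ 770. -217.   45.]
saucer [ 655. -418.   45.]
```

```bash
cat >> h.py <<'E'
from scipy.spatial.transform import Rotation as R
D=np.array([533.5,-192.5]);TH=-0.037
def L(x,y,z): c,s=np.cos(TH),np.sin(TH); return [D[0]+c*x-s*y,D[1]+s*x+c*y,z]
def loc(p): d=np.array(p[:2])-D;c,s=np.cos(TH),np.sin(TH);return np.r_[c*d[0]+s*d[1],-s*d[0]+c*d[1],p[2]].round(1)
def Q(psi): return (R.from_euler("z",psi)*R.from_euler("x",np.pi)).as_quat()
QA,QB=Q(np.pi/2+TH),Q(-np.pi/2+TH)   # closing along the dispenser's x
def st():
    s=bot.read_state();print("t",round(s["t"],1),"loc",loc(s["tcp_pos"]),"z F",np.round(s["contact_force"],1),"w",np.round(s["width"],1),"ff",np.round(s["finger_force"],1));return s
E
python3 - <<'E'
from h import *
for p in (L(-16,76,150),L(103,46,55),L(0,-115,55),[424,316,150],[635,152,150],[445,104,150]):
    for n,q in(("A",QA),("B",QB),("0",Q(0)),("pi",Q(np.pi))):
        j=bot.solve_ik(p,q);print(np.round(p),n,None if j is None else np.round(j,2))
E
```

```text
[ 520. -116.  150.] A [ 0.15  0.19 -0.41  0.   -0.97  2.96]
[ 520. -116.  150.] B [ 0.15  0.19 -0.41  0.   -0.97 -0.19]
[ 520. -116.  150.] 0 [ 0.15  0.19 -0.41  0.   -0.97  1.42]
[ 520. -116.  150.] pi [ 0.15  0.19 -0.41 -0.   -0.97 -1.72]
[ 638. -150.   55.] A None
[ 638. -150.   55.] B [ 0.07  0.47 -0.23  0.   -0.86 -0.1 ]
[ 638. -150.   55.] 0 [ 0.07  0.47 -0.23  0.   -0.86  1.51]
[ 638. -150.   55.] pi [ 0.07  0.47 -0.23 -0.   -0.86 -1.64]
[ 529. -307.   55.] A [-0.21  0.41 -0.34  0.   -0.82 -2.97]
[ 529. -307.   55.] B [-0.21  0.41 -0.34  0.   -0.82  0.17]
[ 529. -307.   55.] 0 [-0.21  0.41 -0.34  0.   -0.82  1.78]
[ 529. -307.   55.] pi [-0.21  0.41 -0.34 -0.   -0.82 -1.36]
[424 316 150] A [ 1.01  0.18 -0.42  0.   -0.97  2.09]
[424 316 150] B [ 1.01  0.18 -0.42  0.   -0.97 -1.05]
[424 316 150] 0 [ 1.01  0.18 -0.42  0.   -0.97  0.56]
[424 316 150] pi [ 1.01  0.18 -0.42 -0.   -0.97 -2.58]
[635 152 150] A [ 0.53  0.38 -0.14  0.   -1.05  2.57]
[635 152 150] B [ 0.53  0.38 -0.14  0.   -1.05 -0.57]
[635 152 150] 0 [ 0.53  0.38 -0.14  0.   -1.05  1.04]
[635 152 150] pi [ 0.53  0.38 -0.14 -0.   -1.05 -2.1 ]
[445 104 150] A [ 0.66  0.06 -0.56  0.   -0.95  2.44]
[445 104 150] B [ 0.66  0.06 -0.56  0.   -0.95 -0.7 ]
[445 104 150] 0 [ 0.66  0.06 -0.56  0.   -0.95  0.91]
[445 104 150] pi [ 0.66  0.06 -0.56 -0.   -0.95 -2.23]
```

Run:
```python
from h import *
bot.move_gripper(44,8)
bot.move_ptp(L(-16,76,180),QB);st()
bot.line_to(L(-16,76,100),150);s=st()
t=bot.camera("top");sd=bot.camera("side")
p=s["tcp_pos"];print(proj("top",p),proj("side",p),proj("side",L(-16,76,82)))
a=cv2.resize(t[165:225,310:400],None,fx=4,fy=4,interpolation=2);b=cv2.resize(sd[180:260,300:390],None,fx=4.5,fy=4.5,interpolation=2)
im=np.zeros((360,780,3),np.uint8);im[:240,:360]=a;im[:360,370:775]=b
cv2.imwrite("pics/hover.png",im[:,:,::-1])
```

```text
t 4.2 loc [-15.7  76.5 180. ] z F [-0.4 -0.1  0.1] w 43.9 ff 0.0
t 4.8 loc [-15.4  76.1 100.6] z F [0.  0.4 0.5] w 43.8 ff 0.0
[[339.91839693 195.79464477]] [[334.09425047 205.25637824]] [[333.71874366 211.03664043]]
```

View pics/hover.png

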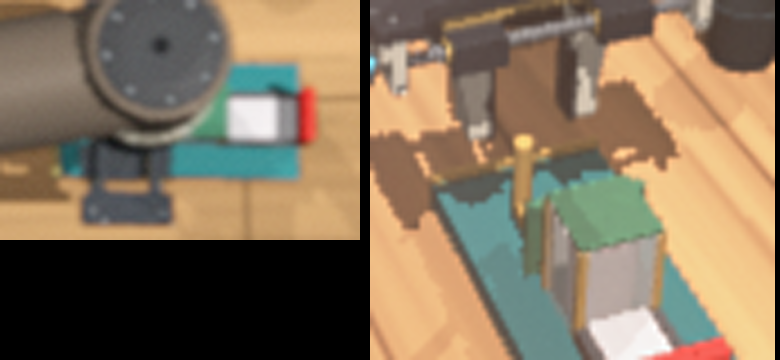

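The side crop shows the open fingertips, at about (324,210) and (347,205), straddling the brass post top at (334,212). They're within about 3 mm of the prediction, so I'll grasp the post and swing the door.

Run:
```python
from h import *
bot.line_to(L(-16,76,58),80);st()
bot.move_gripper(8,8);st()
H=np.array([38.,38.]);v=np.array([-16,76])-H;r=67;a0=np.arctan2(v[1],v[0])
for k in np.linspace(0,2.42,13)[1:]:
    a=a0-k; bot.line_to(L(H[0]+r*np.cos(a),H[1]+r*np.sin(a),58),90); s=st()
print(a0)
sd=bot.camera("side");crop("side",sd,300,150,120,120,5,"opened")
```

```text
t 5.6 loc [-15.8  76.   58.2] z F [0.3 0.1 0.5] w 44.1 ff 0.0
t 6.2 loc [-16.5  76.   58. ] z F [-3.6  2.5  3.7] w 11.9 ff 8.0
t 6.5 loc [-7.1 86.9 58.1] z F [ 1.9 -2.   0.3] w 11.6 ff 8.0
t 6.8 loc [ 3.1 95.1 58.1] z F [ 1.8 -0.6  2.1] w 11.6 ff 8.0
t 7.1 loc [ 15.  101.3  58. ] z F [-0.   2.8  3.1] w 11.8 ff 8.0
t 7.4 loc [ 28.2 104.6  57.9] z F [-0.7  3.8 -0.1] w 11.4 ff 8.0
t 7.7 loc [ 41.5 104.9  57.8] z F [ 0.6  3.1 -1.7] w 11.7 ff 8.0
t 8.0 loc [ 54.7 102.6  57.8] z F [ 0.   1.3 -2.2] w 11.8 ff 8.0
t 8.3 loc [67.3 97.8 57.8] z F [-0.1 -0.7 -2.4] w 11.5 ff 8.0
t 8.6 loc [78.6 90.7 57.8] z F [-0.5 -2.1 -3.1] w 11.5 ff 8.0
t 8.9 loc [88.3 81.4 57.9] z F [-2.  -2.  -1.5] w 11.6 ff 8.0
t 9.2 loc [95.9 70.5 57.8] z F [-2.8 -2.3 -0.8] w 11.7 ff 8.0
t 9.5 loc [100.9  58.2  57.8] z F [-5.2 -2.2 -0.3] w 11.5 ff 8.0
t 9.8 loc [102.8  45.3  57.7] z F [-7.6 -0.6  1. ] w 11.3 ff 8.0
2.528385304715284
```

View pics/opened.png

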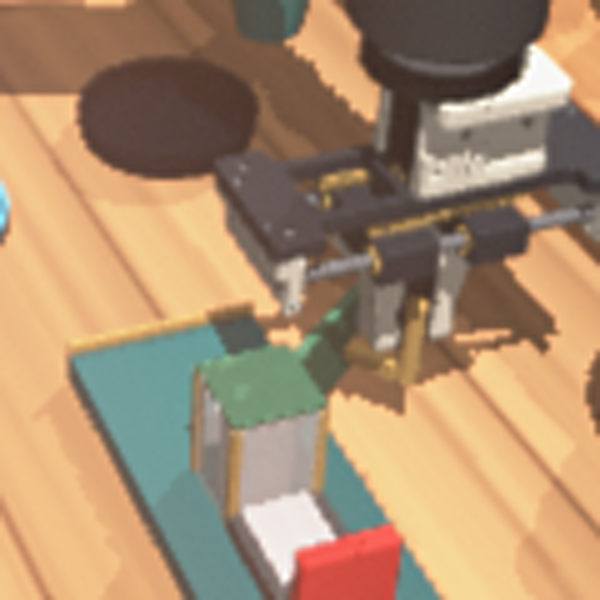

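The door is swung wide open: the green panel is at about (366,220), clear of the apron. I'll nudge it a bit further, release it, and then push the plunger.

```bash
cat >> h.py <<'E'
def push():
    bot.move_gripper(0,10)
    bot.move_ptp(L(0,-135,130),QB); bot.line_to(L(0,-135,47),150)
    bot.line_to(L(0,-114,47),100); b=st()["contact_force"]
    y=-114; bot.line_to(L(0,-60,47),60)
    y=-60; f=0
    while y<-36:
        y+=2; bot.line_to(L(0,y,47),40); s=bot.read_state(); f=-(s["contact_force"]-b)@np.array([-np.sin(TH),np.cos(TH),0])
        if f>16: break
    print("home y",y,"f",round(f,1)); bot.pause(.25); st()
    bot.line_to(L(0,-112,47),80); bot.line_to(L(0,-130,47),120); bot.line_to(L(0,-130,140),200)
E
python3 - <<'E'
from h import *
H=np.array([36.,38.])
for k in(2.45,2.5):
    a=2.528-k; bot.line_to(L(H[0]+67*np.cos(a),H[1]+67*np.sin(a),58),60); st()
bot.move_gripper(36,8); bot.line_to(L(103,42,160),150)
push(); 
t=bot.camera("top");sd=bot.camera("side")
a=cv2.resize(t[160:225,310:400],None,fx=4.2,fy=4.2,interpolation=2);b=cv2.resize(sd[180:280,300:390],None,fx=4.2,fy=4.2,interpolation=2)
im=np.zeros((430,780,3),np.uint8);im[:a.shape[0],:a.shape[1]]=a;im[:b.shape[0],390:390+b.shape[1]]=b
cv2.imwrite("pics/pushed.png",im[:,:,::-1])
E
```

```text
t 10.1 loc [102.8  44.9  57.8] z F [-2.3  5.1 -2.2] w 11.6 ff 8.0
t 10.4 loc [102.8  42.2  57.7] z F [-3.2  8.9 -0.5] w 11.6 ff 8.0
t 14.6 loc [   0.9 -114.    48.2] z F [ 0.2 -3.3  1.6] w 0.7 ff 1.5
home y -44 f 23.1
t 17.9 loc [  0.7 -48.1  47.9] z F [  1.5 -26.3  -1.8] w 0.8 ff 13.3
```

View pics/pushed.png

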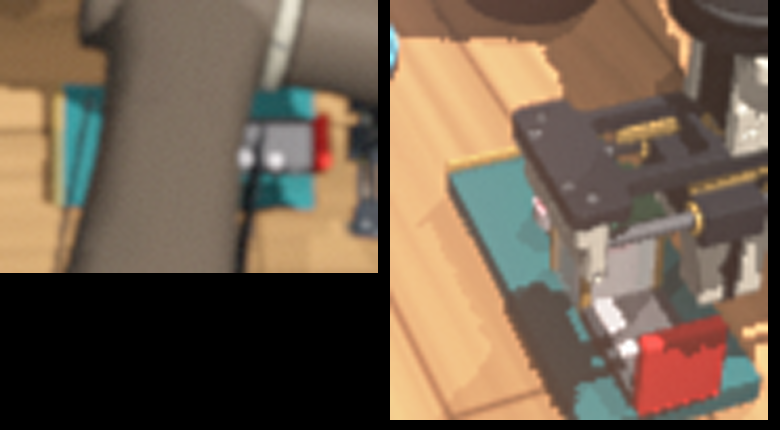

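The plunger went fully home: the force rose to 23 N after about 66 mm. A tealight is visible on the apron at about (336,230) in the side view. I'll clear the arm and locate it.

```bash
cat >> h.py <<'E'
F=dict(white=lambda h:(h[...,1]<70)&(h[...,2]>120),black=lambda h:h[...,2]<70,blue=lambda h:(h[...,0]>85)&(h[...,0]<110)&(h[...,1]>60))
def dish(img,k,c):
    hsv=cv2.cvtColor(img,cv2.COLOR_RGB2HSV).astype(int);m=F[k](hsv).astype(np.uint8)
    m=cv2.morphologyEx(m,cv2.MORPH_OPEN,np.ones((5,5),np.uint8))
    n,l,stt,ce=cv2.connectedComponentsWithStats(m);ok=[i for i in range(1,n) if 400<stt[i,4]<1400 and abs(stt[i,2]-stt[i,3])<8]
    out=[]
    for i in ok:
        ct=cv2.findContours((l==i).astype(np.uint8),0,2)[0][0]
        (u,v),r=cv2.minEnclosingCircle(ct);x,y,_=unproj("top",(u,v),22)[0]
        if np.hypot(x-c[0],y-c[1])<110: out.append((round(x,1),round(y,1),round(r,1),stt[i,4]))
    return out
DISH=dict(white=(422,319),black=(635,152),blue=(443,105))
def see(name=None,x0=310,y0=160,w=90,h=60,k=8):
    t=bot.camera("top")
    for d in DISH: print(d,dish(t,d,DISH[d]))
    if name: crop("top",t,x0,y0,w,h,k,name)
    return t
E
python3 - <<'E'
from h import *
bot.move_ptp([350,330,250],Q(-np.pi/2)); st()
see("apron")
E
```

```text
t 22.3 loc [-202.3  514.9  249.8] z F [-0.2 -0.9  0.6] w 0.4 ff 0.0
white [(np.float64(422.7), np.float64(334.0), 20.6, np.int32(945))]
black [(np.float64(634.6), np.float64(153.5), 14.7, np.int32(669))]
blue [(np.float64(444.2), np.float64(106.7), 16.1, np.int32(786))]
```

View pics/apron.png

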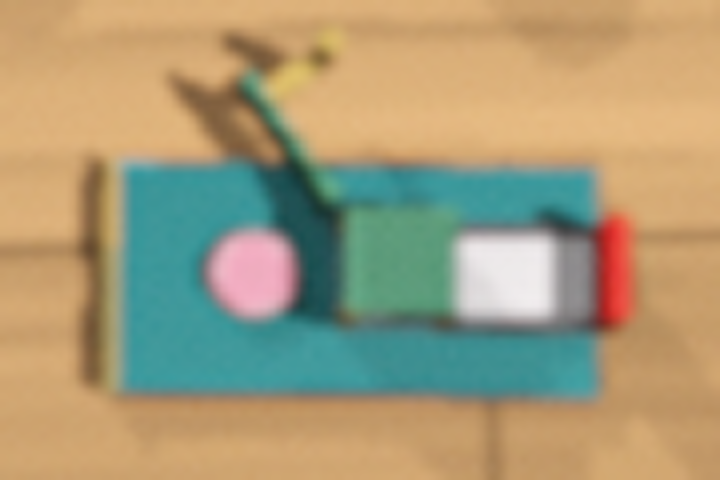

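```bash
cat >> h.py <<'E'
def pick():
    bot.move_gripper(66,12)
    bot.move_ptp(L(0,65,120),QB); bot.line_to(L(0,65,40),120); bot.line_to(L(0,65,27.5),40); st()
    bot.move_gripper(30,12); s=st(); bot.line_to(L(0,65,90),80); bot.line_to(L(0,65,150),200); 
    s=st(); assert s["width"]>35,"no tealight"
def place(x,y,q):
    bot.move_ptp([x,y,110],q); bot.line_to([x,y,40],120)
    b=bot.read_state()["contact_force"][2]
    z=18.0
    bot.line_to([x,y,z],40)
    while z>11:
        f=bot.read_state()["contact_force"][2]-b
        if f>2: break
        z-=.7; bot.line_to([x,y,z],20)
    print("touch z",round(z,1),"f",round(f,1)); st()
    w=bot.read_state()["width"]; bot.move_gripper(w+7); bot.pause(.2); bot.line_to([x,y,110],100); st()
E
python3 - <<'E'
from h import *
p=unproj("top",(np.array([252,273])+.5)/8-.5+[310,160],34)[0];print(p,loc(p))
pick()
bot.move_ptp([600,-20,170],QB)
s=st(); see("held",190,140,160,120,5)
E
```

```text
[ 536.74122835 -124.66178944   34.        ] [ 0.7 67.9 34. ]
t 26.7 loc [-0.1 64.9 27.3] z F [-0.3 -0.1 -0.1] w 65.7 ff 0.0
t 27.2 loc [ 0.1 65.  27.6] z F [-0.3  0.6  0.4] w 37.0 ff 12.0
t 28.6 loc [  0.   65.1 150.1] z F [-0.6  0.1 -1.2] w 37.7 ff 12.0
t 29.2 loc [ 59.5 175.6 168.4] z F [-0.1 -0.3 -0.9] w 37.2 ff 12.0
white [(np.float64(422.2), np.float64(317.0), 17.1, np.int32(728))]
black []
blue [(np.float64(445.8), np.float64(104.2), 15.7, np.int32(550))]
```

Run:
```python
from h import *
place(635,151,QB)
bot.move_ptp([430,-120,250],QB)
see("placed1",190,140,160,120,5)
```

```text
touch z 13.1 f 4.6
t 33.2 loc [ 88.8 347.   13.6] z F [-1.9 -0.2  5.2] w 37.0 ff 12.0
t 34.9 loc [ 88.2 346.8 109.2] z F [-0.1 -0.1 -0. ] w 44.3 ff 0.0
white [(np.float64(422.3), np.float64(318.8), 16.7, np.int32(770))]
black [(np.float64(631.8), np.float64(153.9), 15.1, np.int32(542))]
blue []
```

View pics/placed1.png

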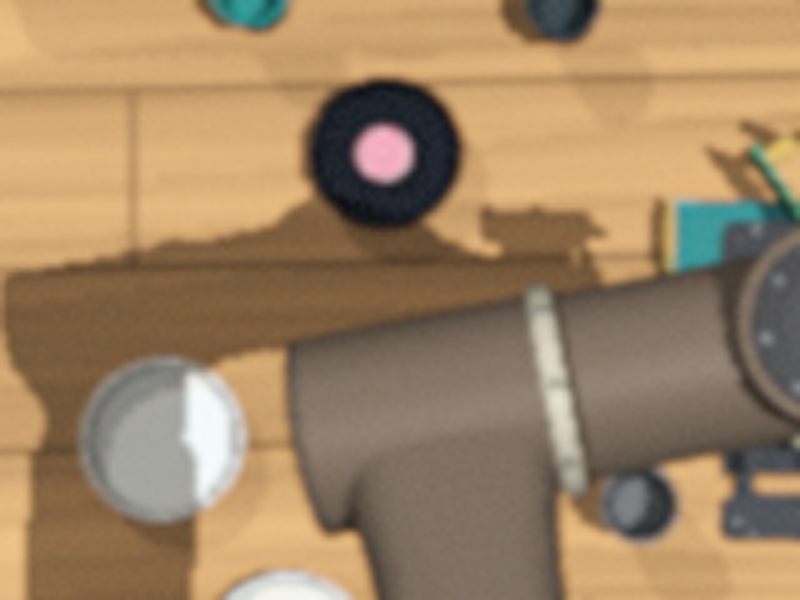

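The pink tealight at (384,153) sits at the centre of the black dish (385,153). Next is the white dish.

Run:
```python
from h import *
bot.line_to([430,-120,260],200)
push(); pick()
bot.move_ptp([600,-20,170],QB); st()
t=bot.camera("top")
for k in("white","blue"): print(k,dish(t,k,DISH[k]))
d=dish(t,"white",DISH["white"]); assert len(d)==1 and abs(d[0][2]-16.7)<.8,d
x,y=d[0][:2]; print(x,y)
place(x,y-2,QB)
bot.move_ptp([430,-120,260],QB)
t=bot.camera("top");sd=bot.camera("side")
crop("top",t,190,140,160,120,5,"placed2")
```

```text
t 39.6 loc [   0.9 -114.    48.3] z F [-0.3 -3.3  1.2] w 0.4 ff 1.5
home y -44 f 23.9
t 42.9 loc [  0.6 -48.   47.7] z F [  1.  -28.1  -1.1] w 0.2 ff 13.6
t 48.0 loc [-0.1 65.  27.3] z F [-0.1  0.8  0.1] w 65.8 ff 0.0
t 48.6 loc [ 0.1 65.  27.6] z F [-0.5  0.6  1.2] w 37.6 ff 12.0
t 50.0 loc [  0.   65.1 150.1] z F [-0.3 -0.4 -1.2] w 37.5 ff 12.0
t 50.6 loc [ 59.5 175.6 168.4] z F [-0.8 -0.1 -0.4] w 37.3 ff 12.0
white []
blue [(np.float64(445.8), np.float64(104.2), 15.7, np.int32(550))]Traceback (most recent call last):
  File "<stdin>", line 7, in <module>
AssertionError: []
```

Run:
```python
from h import *
t=bot.camera("top"); crop("top",t,160,140,200,160,4,"look3")
```

```text
(no output)
```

View pics/look3.png

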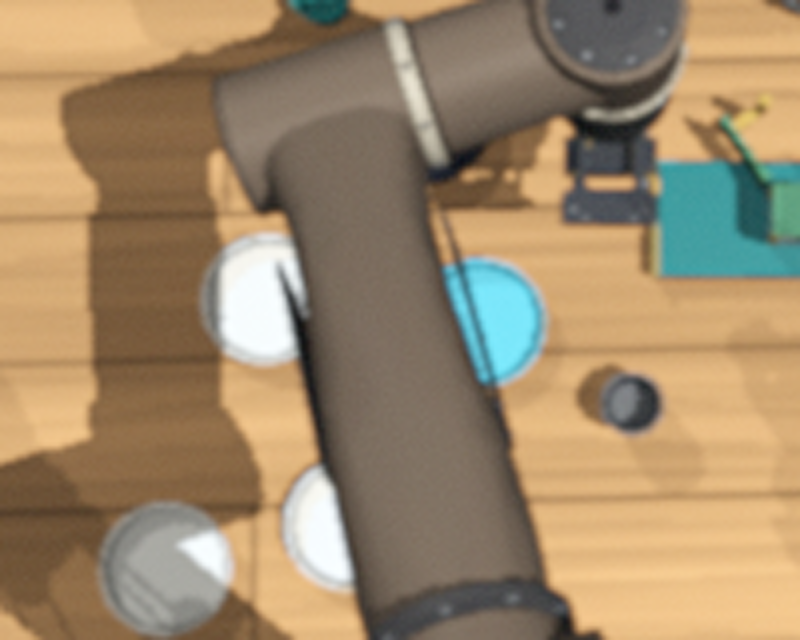

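The white dish was knocked aside: it's now at about (227,215), partly hidden by the arm. It's still clearly the same W1 dish, since W2 and W3 haven't moved. I'll clear the view and remeasure.

Run:
```python
from h import *
bot.move_ptp([430,-120,250],QB); st()
t=bot.camera("top")
d=dish(t,"white",(460,300)); print(d)
u=proj("top",[d[0][0],d[0][1],22]); print(u)
assert len(d)==1 and abs(d[0][2]-16.7)<.8
x,y=d[0][:2]
bot.move_ptp([430,-120,260],QB)
bot.move_ptp([x,y-2,150],QB); place(x,y-2,QB)
bot.move_ptp([430,-120,260],QB)
t=bot.camera("top");crop("top",t,190,140,160,120,5,"placed2")
```

```text
t 51.5 loc [-106.1   68.2  250.3] z F [0.5 0.6 0.1] w 37.3 ff 12.0
[(np.float64(469.8), np.float64(303.4), 16.8, np.int32(768))]
[[226.37224406 214.62370277]]
touch z 13.1 f 6.0
t 56.9 loc [-81.9 491.2  13.5] z F [-1.3 -0.6  5.1] w 37.1 ff 12.0
t 58.6 loc [-82.3 490.9 109.3] z F [-0.3 -0.1  0.7] w 43.9 ff 0.0
```

View pics/placed2.png

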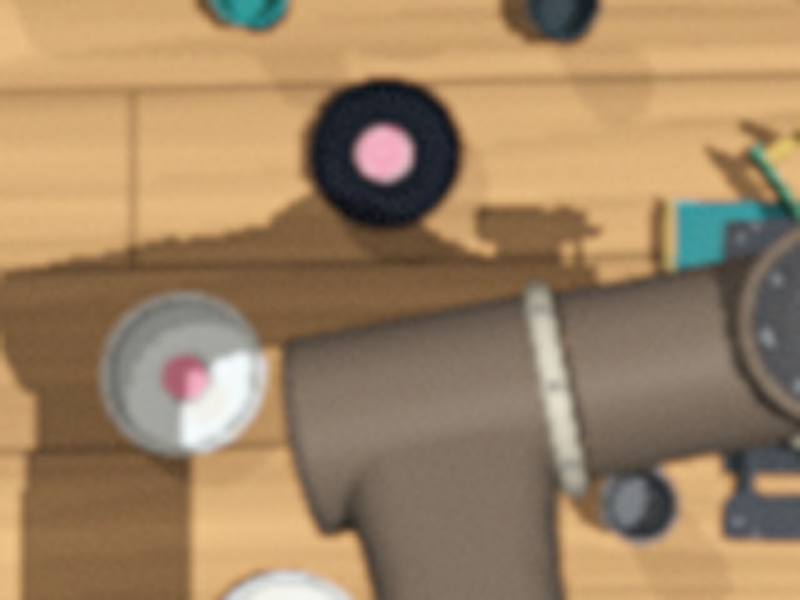

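The white dish is filled, with the tealight at (185,377) and the dish at (184,373) in the crop. Now the blue dish.

Run:
```python
from h import *
push(); pick()
bot.move_ptp([560,-330,200],QB); st()
t=bot.camera("top");crop("top",t,190,140,160,120,5,"blue_before")
d=dish(t,"blue",DISH["blue"]);print(d)
assert len(d)==1 and abs(d[0][2]-16.1)<.7
x,y=d[0][:2]
bot.move_ptp([x,y-2,150],QB); place(x,y-2,QB)
bot.move_ptp([400,-150,260],QB); st()
```

```text
t 63.3 loc [   0.8 -114.    48.3] z F [-0.2 -3.   2.1] w 0.6 ff 1.5
home y -44 f 23.9
t 66.6 loc [  0.6 -48.   47.6] z F [  0.7 -27.4  -2.3] w 0.7 ff 13.8
t 71.8 loc [-0.1 65.  27.3] z F [-0.4 -0.1 -0.3] w 65.8 ff 0.0
t 72.4 loc [ 0.1 65.  27.6] z F [-0.5  0.4  0.9] w 37.3 ff 12.0
t 73.8 loc [  0.   65.1 150.2] z F [ 0.7  0.7 -1.8] w 37.2 ff 12.0
t 74.6 loc [  30.9 -136.6  198.5] z F [ 0.2  0.1 -0.3] w 37.2 ff 12.0
[(np.float64(444.2), np.float64(106.7), 16.1, np.int32(785))]
touch z 13.1 f 5.2
t 79.8 loc [-100.2  293.7   13.4] z F [-2.5  0.1  5.8] w 37.2 ff 12.0
t 81.5 loc [-100.6  293.4  109.4] z F [ 0.  -0.3 -0.2] w 43.9 ff 0.0
t 82.7 loc [-135.    38.   259.1] z F [0.7 0.8 0.3] w 44.2 ff 0.0
```

Run:
```python
from h import *
print(loc(unproj("top",(np.array([328,43])+.5)/8-.5+[310,160],82)[0]))
bot.move_gripper(36,8)
bot.move_ptp(L(102,43,160),QB); bot.line_to(L(102,43,58),120); st()
bot.move_gripper(8,8); st()
H=np.array([37.,38.])
for k in np.linspace(2.42,0,13)[1:]:
    a=2.528-k; bot.line_to(L(H[0]+67*np.cos(a),H[1]+67*np.sin(a),58),90); s=st()
bot.line_to(L(-18,73,58),40); st()
bot.move_gripper(36,8); st(); bot.line_to(L(-17,76,180),150)
bot.move_ptp([560,-330,250],QB); st()
t=bot.camera("top");sd=bot.camera("side")
im=np.zeros((600,800,3),np.uint8);a=cv2.resize(t[150:250,200:400],None,fx=4,fy=4,interpolation=2);im[:400]=a
b=cv2.resize(sd[190:240,240:400],None,fx=4,fy=4,interpolation=2);im[400:,:640]=b
cv2.imwrite("pics/end.png",im[:,:,::-1])
```

```text
[100.5  37.   82. ]
t 85.1 loc [102.3  43.1  58.8] z F [ 0.4 -0.4  1.3] w 35.9 ff 0.0
t 85.6 loc [102.6  43.   58.3] z F [ 1.6 -0.2  0.6] w 11.4 ff 8.0
t 86.0 loc [100.1  58.7  58.1] z F [-2.6 -0.3  4.1] w 11.7 ff 8.0
t 86.2 loc [95.6 71.1 58.2] z F [-1.1 -0.5  2.6] w 11.7 ff 8.0
t 86.5 loc [88.9 82.6 58.3] z F [ 4.5  3.  -0.6] w 12.1 ff 8.0
t 86.8 loc [80.3 92.8 58.3] z F [ 7.4  7.6 -1.6] w 11.3 ff 8.4
t 87.2 loc [ 69.9 101.2  58.5] z F [ 8.3 13.7 -4.1] w 10.9 ff 9.6
t 87.5 loc [ 57.8 107.3  58.5] z F [ 9.2 21.3 -3.9] w 9.7 ff 12.0
t 87.8 loc [ 44.3 110.9  58.5] z F [ 6.5 32.4 -1.8] w 8.9 ff 15.8
t 88.0 loc [ 29.2 111.2  58.4] z F [-0.6 41.4  5.3] w 8.6 ff 19.2
t 88.3 loc [ 12.4 102.5  57.8] z F [-4.3 11.3  5.6] w 11.4 ff 8.0
t 88.7 loc [ 0.1 95.  57.7] z F [-4.7  7.1  4. ] w 11.8 ff 8.0
t 89.0 loc [-10.1  86.5  57.6] z F [-4.3  4.1  2.7] w 11.6 ff 8.0
t 89.2 loc [-18.5  76.3  57.6] z F [-3.5  2.6  1.1] w 12.0 ff 8.0
t 89.5 loc [-19.1  73.5  57.5] z F [-6.2  5.   2.4] w 11.8 ff 8.0
t 90.2 loc [-18.   72.9  58. ] z F [-0.4  0.2  0.9] w 36.2 ff 0.0
t 92.0 loc [  31.1 -136.3  248.9] z F [-0.1 -0.1 -0.9] w 35.7 ff 0.0
```

View pics/end.png

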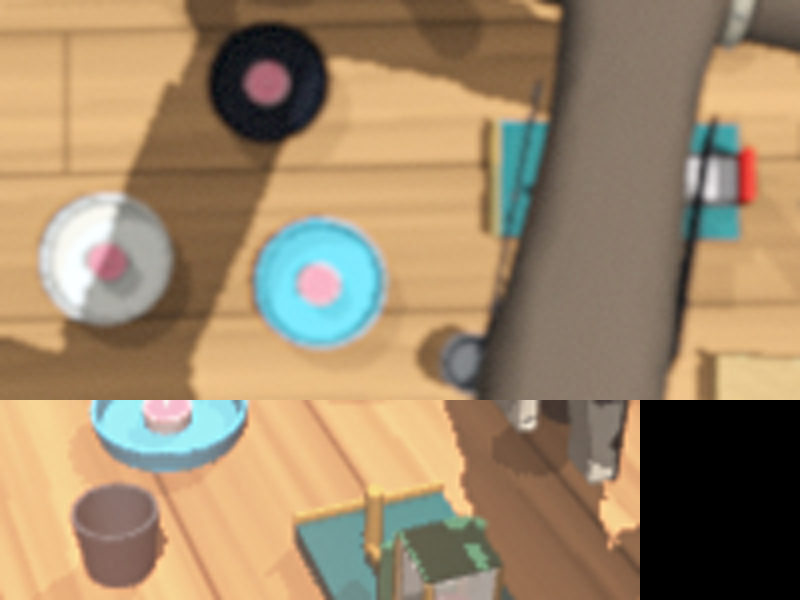

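All three dishes hold centred tealights: black (268,82), blue (320,284) and white (107,262) in the picture. I'll check the door by comparing before and after with the arm out of the way.

Run:
```python
from h import *
bot.move_ptp([430,-120,280],QB);bot.move_ptp([300,400,280],QB); st()
t=bot.camera("top");sd=bot.camera("side");cv2.imwrite("pics/top_end.png",t[:,:,::-1])
t0=cv2.imread("pics/top0.png")[:,:,::-1];s0=cv2.imread("pics/side0.png")[:,:,::-1]
im=np.zeros((600,800,3),np.uint8)
for i,(a,b) in enumerate(((t0,s0),(t,sd))):
    A=cv2.resize(a[170:220,310:400],None,fx=4.4,fy=4.4,interpolation=2);B=cv2.resize(b[195:285,305:395],None,fx=4,fy=4,interpolation=2)
    im[:A.shape[0],i*400:i*400+A.shape[1]]=A;im[230:230+B.shape[0],i*400:i*400+B.shape[1]]=B
cv2.imwrite("pics/cmp.png",im[:,:,::-1])
# handle yellow centroid
def yel(x):
    h=cv2.cvtColor(x,cv2.COLOR_RGB2HSV).astype(int)[190:206,332:350]
    m=(h[...,0]>15)&(h[...,0]<28)&(h[...,1]>90);return np.argwhere(m).mean(0)+[190,332],m.sum()
print(yel(t0),yel(t))
g=lambda a:cv2.cvtColor(a,cv2.COLOR_RGB2GRAY).astype(int)
print(np.abs(g(t0)-g(t))[180:212,325:370].max())
```

```text
t 95.1 loc [-254.6  582.9  280. ] z F [ 0.   0.7 -0.2] w 36.2 ff 0.0
(array([198.33333333, 343.        ]), np.int64(33)) (array([198.64705882, 343.67647059]), np.int64(34))
45
```

View pics/cmp.png

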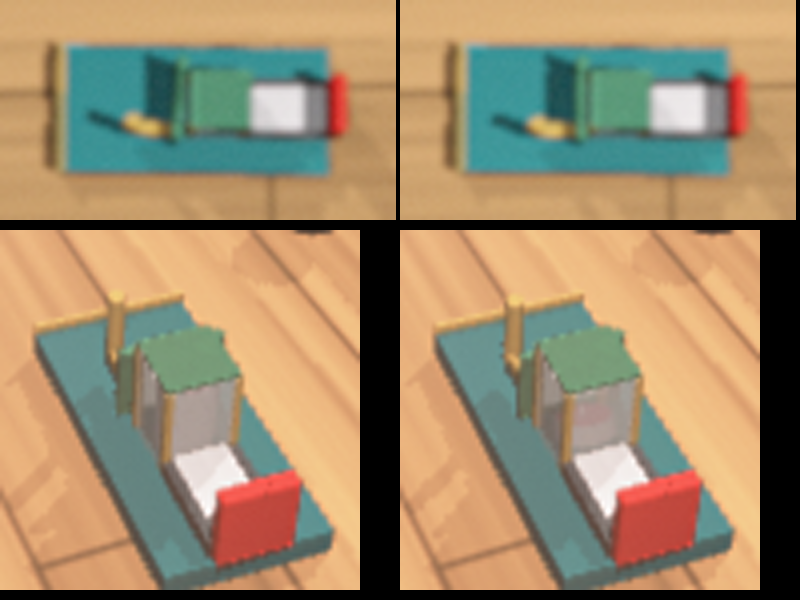

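The door is shut, slightly tighter than at the start. The plunger is out and the spare tealight shows in the magazine. One last numeric check of the dishes, then I'll hand in.

Run:
```python
from h import *
bot.move_ptp([560,-330,260],QB)
t=bot.camera("top");ok=True
h=cv2.cvtColor(t,cv2.COLOR_RGB2HSV).astype(int)
m=((h[...,0]>160)&(h[...,1]>50)&(h[...,2]>90)).astype(np.uint8)
n,l,s,c=cv2.connectedComponentsWithStats(m)
P=[unproj("top",c[i],20)[0] for i in range(1,n) if 40<s[i,4]<150]
print(np.round(P))
for k,(x,y) in dict(white=(470,303),black=(635,153),blue=(444,106)).items():
    e=min(np.hypot(p[0]-x,p[1]-y) for p in P);print(k,e);ok&=e<8
if ok: print(bot.close_job())
```

```text
[[ 634.  154.   20.]
 [ 468.  302.   20.]
 [ 443.  108.   20.]
 [ 337. -801.   20.]]
white 2.3106645427253305
black 0.9666458127274942
blue 1.6142001933313457
the job is handed in; nothing more can be done
None
```

Job handed in: the black, blue and farthest white dishes each hold one tealight, within about 3 mm of the middle by camera. The spare is still in the magazine, the door is shut and the plunger is back out. No yellow dish was there, and the judge's result isn't shown to me.

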